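# Clamp the filling nozzle on the toy-stuffing machine

### The arm

A 6-joint arm with a two-finger parallel gripper is mounted at the origin on the work surface. World frame = base frame: x ahead of the robot, y to its left, z up, the work surface at z = 0. Lengths are in m, angles in degrees, forces in N, time in s.
With the tool pointing down it reaches from about 0.4 to 0.925 m from the base axis. Payload 12.5 kg.
Tool frame: the origin (TCP) lies between the finger pads; the fingertips stand 25 mm ahead of it and the grasp point (between the pads) lies 6 mm ahead of it; z points along the fingers, x is the direction in which the jaws open and shut, and the axes are right-handed (so a half turn about z gives the same grasp; the last joint's range is limited). The gripper opens to 95 mm and grips with 3 to 60 N. Pads are 20 mm wide; open, the fingers measure 119 mm over their backs; the gripper's body (75 mm by 180 mm) begins 59 mm behind the grasp point.
Start: joints at [-76.066, 28.126, 89.318, -0, 62.55, -6.05], TCP at [0.214, -0.587, 0.207] pointing down, gripper open.
Joint ranges: [-177.58, 177.58], [-47.91, 125.51], [2.72, 160], [-65.01, 245.01], [3.68, 167.84], [-153.87, 153.87]. Speed limits (degrees/s): [127.2, 127.2, 159.86, 180, 180, 180].

### API

Orientations are given as a 3x3 rotation matrix whose columns are the frame's x, y, z axes.
In Python, from cell import status, eyes, bot gives the robot as it stands. The module is installed in compiled form; this text tells all that it offers.
- The arm moves only by the shell command python3 -m handwheel 'ROWS' [OPENING]. ROWS is JSON, one flat list of numbers, 6 for each row, row after row: the shift along the tool's x, y, z in mm, then the turn, a rotation vector about the tool's x, y, z in degrees. A call has 1 to 12 rows; each row is the pose to reach, as a shift and turn from the pose commanded when the call began, along the tool's axes at that moment; what a row does not reach only later rows make up. A row lasts 1/12 s, in which the tool goes at most 41.7 mm and 7.16 degrees, less where a joint would pass 70% of its speed; a pose out of reach is approached as far as the arm can. A call with a gripper value outside its range is refused whole. OPENING is the gripper's target within -1 to 1 (fully open at 1, half-way at 0, shut at -1), set as the call begins (- or left out, the last holds). The fingers move at their own pace and stop on an object; the grip force is fixed at half the most. Time passes only in rows, so rows that repeat a pose let the fingers close. It gives the time, the measured TCP pose, the force and the opening at its end, in the units of the state.
- status.read_state(): the state, without advancing time (a new reading comes with each control period).
- eyes.snapshot(name): name is "side" or "top" or "wrist"; returns (picture, depth): 480x640x3 uint8, red, green, blue; 480x640 float32, m along the optical axis (not along the pixel's ray), 0 where there is no reading.
- eyes.camera_model(name): a dict with "vertical_fov" (degrees; the focal length in pixels is half the picture's height over the tangent of half this angle, whatever the lens; pixels are square), "cx", "cy" (the principal point, pixels), "k1" (the pictures are not rectified: a ray, as slopes to the right and down, at radius r is drawn at 1 + k1 r^2 times it, then the intrinsics apply), "world_from_camera" (4x4, takes a point from camera to world coordinates). Camera axes: x right, y down, z forward; pixel columns grow to the right and rows downward; lengths in m; the calibration is good to about 2 mm. A picture is of the moment at which its call begins: read the wrist's pose just before it. camera_model takes no time and is no camera call; for the wrist camera it gives the pose at the moment of the call.
- bot.hand_in(): hands the job in, once; it reports no verdict.
The state is a dict: "clock": time; "q": joint angles; "joint_vel": joint speeds; "tau": joint torques, N m; "position": TCP position; "eef_rot": TCP orientation; "wrist_force": force on the tool from outside, world axes, zero at the start; "wrist_torque": the same for the moment, N m; "gripper_width": finger opening in m.
Only numpy, scipy, OpenCV 4.12 (cv2) and the standard library are available. Lean on these libraries where they do the work, as an engineer would, in place of code of your own. Each camera call takes 0.05 s, during which the arm holds its last target. There are 200 camera calls.

### The job

Take the large band clamp with the red thumb key off its wooden stand, slide it along the stuffing machine's nozzle and over the orange barb until it sits fully home against the orange collar, its housing level over the little rest arm, never forcing it. Then turn the red key clockwise (seen from above) until the clamp is snug: clearly gripping the socket, but not over-tightened. Leave it fitted and let go, with nothing else on the bench disturbed.

Things in the scene. Friction and masses are not known exactly. Their poses are not given: they have to be found in the camera images.
- clamp: Large loose steel worm-drive band clamp, about 0.3 kg, standing on edge in the wooden stand. Origin at the band's centre; x is the band's axis (level; the way it slides on, towards the machine), z up. Band: inner diameter 40 mm, outer 48, 18 wide along x. The screw housing is on its right (y = -42 mm) when looking along +x.
- housing (a point): Centre of the clamp's aluminium screw housing, a block 26 mm (clamp's x) by 22 (y) by 26 (z), 42 mm beside the band's centre and 1 mm above it. Its two x faces are good to grip from above, the fingertips about 5 mm above its underside: the red key above it (up to 47 mm above this point, 23 mm long) then fits between the fingers. Tightening presses the band's far side on the collar.
- key (a point): Centre of the red thumb key on the screw, 38 mm above the band's centre: a wing 23 mm long (own x), 10 thick (own y), 20 tall, 14 mm of shaft below it. It turns about its upright z axis; clockwise from above tightens. Start angle varies. It drives the screw through a torsion spring (1.5 Nm/rad), so it winds up 0.2 rad before the screw turns and springs back that much when let go.
- pad_a: Rubber pad inside the band on the housing side, 10 x 16 mm, origin at the band's centre. It and pad_b, on sprung backings, close in on the socket from both sides as the key is turned (faces 20 mm from the centre when open). They meet the groove after about 0.7 to 1.3 rad of key turning from the start, then each pad's force grows by about 30 to 40 N per rad.
- pad_b: Rubber pad inside the band on the far side; see pad_a. The key turns with a steady drag of about 0.25 Nm; once the pads bear, the torque rises: about 0.1 Nm above the drag at 12 N per pad, 0.2 Nm at 27 N, hardly more beyond. Snug is 0.08 to 0.17 Nm above the drag (0.3 to 0.6 rad past touching); 1 rad past touching is over-tight. The screw stays where it is left.
- seat (a point): Where the band's centre must finally be: on the axis of the machine's level socket, 100 mm above the table. x points along the axis into the machine (the slide-on direction), z up. Round it is a black groove, diameter 35.6 mm, from x = -12 to +9, on which the pads bear.
- rest (a point): Middle of the top of the flat steel rest arm, 12 mm wide, that carries the clamp's housing and keeps it level: 42 mm beside the socket's axis, 13 mm below it (1 mm below the underside of a centred clamp's housing), from x = -11 to +31 mm of seat, joined to the spout behind the collar.
- nozzle: Steel nozzle tube and orange barb, fixed; origin and axes as seat. Tube of diameter 22 mm from x = -80 mm; barb a cone from diameter 25 at x = -34 to 38 at -16, then 38 up to -12.
- collar: Orange collar, fixed, diameter 50 mm; origin and axes as seat. Its face at x = +9 mm stops the band (18 mm wide). Behind it only a spout of diameter 30 mm leads to the machine's front at x = +105 mm.
- stuffer: The white tabletop toy-stuffing machine with clear hopper and blue lid, fixed, body 200 x 220 x 195 mm, 317 mm tall with lid. Origin on the table right below seat, x into the machine, z up.
- stand: Wooden clamp stand, fixed, 60 x 110 mm, base 20 mm high, with low cheeks (28 mm high) before and behind the band, a block (32 mm high) under the housing and a stop (40 mm high) on the far side. Origin under the middle of the band; same axes as the clamp, whose centre starts 44 mm above the table. The clamp lifts straight up out of it.
- small_clamp: Bystander: small dark clamp with black key, 30 mm across, lying flat, origin at the band's centre. Not to be used.
- pincushion: Bystander: red pincushion, 72 mm across, 48 mm high, origin at its underside.
- tray: Green tray, 160 x 120 x 40 mm, fixed, origin at its underside.
- spool_blue: Bystander: blue thread spool in the tray, 36 mm across, 46 mm high, origin at its underside.
- spool_teal: Bystander: green thread spool in the tray, 36 mm across, 46 mm high, origin at its underside.
- button_jar: Bystander: amber jar, 64 mm across, 85 mm high, origin at its underside.
- case: Bystander: lime spectacle case, 100 x 190 x 55 mm, origin at its underside.
- spare_nozzle: Bystander: spare aluminium nozzle standing on its foot, 44 mm across, 70 mm high, origin at its underside.
Things that resemble listed ones, but are neither listed nor needed, are in the scene too. Of the things like the clamp, leave any that is green; of the rest the smaller one is meant.

How it is judged (in metres and radians):
On the way:
1. the band is over the barb and home against the collar, within 3.5 mm, its pads still loose (x of clamp in the frame of seat between -0.0035 and 0.003 m and distance between clamp and seat below 0.007 m and angle between the x axis of clamp and the x axis of seat, either way round below 0.2 rad and contact force between each of pad_a, pad_b and stuffer below 3 N), for 0.2 s.
At the end, for the whole second after the job is handed in: The band sits on the groove against the collar (within 3.5 mm along the axis, centred within 6 mm, square within 0.15 rad, housing level within 0.2 rad), at rest and released, and each of its two pads presses on the socket with 6 to 40 N (x of clamp in the frame of seat between -0.0035 and 0.003 m and distance between clamp and seat below 0.006 m and angle between the x axis of clamp and the x axis of seat, either way round below 0.15 rad and angle between clamp's own z axis and vertical below 0.2 rad and linear speed of clamp below 0.01 m/s and contact force between pad_a and stuffer between 6 and 40 N and contact force between pad_b and stuffer between 6 and 40 N); the robot touches nothing.
It fails at once if the band is forced against the nozzle or barb with more than 30 N (contact force between clamp and nozzle above 30 N).
It fails at once if the band is forced against the collar with more than 30 N (contact force between clamp and collar above 30 N).
It fails at once if the clamp is over-tightened: a pad presses with more than 50 N (contact force between any of pad_a, pad_b and stuffer above 50 N).
It fails at once if a bystander is moved more than 30 mm (distance of any of small_clamp, pincushion, spool_blue, spool_teal, button_jar, case, spare_nozzle from where it was at the start of the episode above 0.03 m).
It also fails if it takes over 72 s, if anything falls off the work surface, if the arm or the gripper's body presses on something with over 40 N, if the wrist force passes 120 N, or if a joint passes its speed limit or range.

## Working session

There is one attempt and no reset: what is moved stays moved. The work goes in short steps, Python scripts to look and compute and a shell command to move; the robot and the scene stay as the last step left them, time stands still between calls to the robot, and variables do not carry over. Pictures are saved under pics/ and viewed, about 8 in all and at most 12, crops included, and the job is handed in when it is done.

```bash
mkdir -p pics
cat > h.py <<'E'
import numpy as np,cv2
from cell import status,eyes,bot
def snap(n,f=None):
    m=eyes.camera_model(n); p,d=eyes.snapshot(n)
    if f: cv2.imwrite('pics/'+f,cv2.cvtColor(p,cv2.COLOR_RGB2BGR))
    np.savez('pics/'+n+'.npz',p=p,d=d,**{k:np.array(v) for k,v in m.items()})
    return p,d,m
def load(n):
    z=np.load('pics/'+n+'.npz'); return z['p'],z['d'],{k:z[k] for k in ('vertical_fov','cx','cy','k1','world_from_camera')}
def rays(m,uv):
    uv=np.atleast_2d(np.array(uv,float)); f=240/np.tan(np.radians(m['vertical_fov'])/2)
    K=np.array([[f,0,m['cx']],[0,f,m['cy']],[0,0,1.]])
    q=cv2.undistortPoints(uv[:,None],K,np.array([float(m['k1']),0,0,0]))[:,0]
    return np.c_[q,np.ones(len(q))]
def pts(m,uv,depth):
    W=np.array(m['world_from_camera']); return (rays(m,uv)*np.reshape(depth,(-1,1)))@W[:3,:3].T+W[:3,3]
def plane(m,uv,z):
    W=np.array(m['world_from_camera']); r=rays(m,uv)@W[:3,:3].T
    return W[:3,3]+r*((z-W[2,3])/r[:,2:])
def cloud(n):
    p,d,m=load(n); v,u=np.mgrid[:480,:640]; P=pts(m,np.c_[u.ravel(),v.ravel()],d.ravel()).reshape(480,640,3); P[d==0]=np.nan
    return p,P,m
E
python3 - <<'E'
from h import *
s=status.read_state();print({k:np.round(v,3).tolist() for k,v in s.items()})
a=[]
for n in('side','top'):
    p,d,m=snap(n,n+'0.png');print(n,np.round(m['world_from_camera'],3).tolist(),m['vertical_fov'],m['k1'],(d==0).mean())
E
```

```text
{'clock': 0.0, 'q': [-76.067, 28.164, 89.35, 0.0, 62.547, -6.052], 'joint_vel': [-0.054, 0.002, -0.094, 0.012, -0.046, -0.061], 'tau': [0.002, -61.263, -25.818, 0.069, 0.048, -0.0], 'position': [0.214, -0.587, 0.206], 'eef_rot': [[0.342, -0.94, -0.0], [-0.94, -0.342, 0.001], [-0.001, -0.0, -1.0]], 'wrist_force': [0.339, 0.409, -0.231], 'wrist_torque': [0.013, -0.02, -0.003], 'gripper_width': 0.095}
side [[-0.984, -0.121, 0.129, 0.435], [-0.177, 0.668, -0.723, 0.458], [0.002, -0.735, -0.678, 0.637], [0.0, 0.0, 0.0, 1.0]] 50.954410644868204 -0.07553296266220116 0.004016927083333333
top [[-0.035, -0.978, 0.206, 0.318], [-0.999, 0.035, -0.004, -0.133], [-0.004, -0.206, -0.979, 1.088], [0.0, 0.0, 0.0, 1.0]] 52.72983815010876 -0.06932523848838693 0.003942057291666667
```

View pics/top0.png

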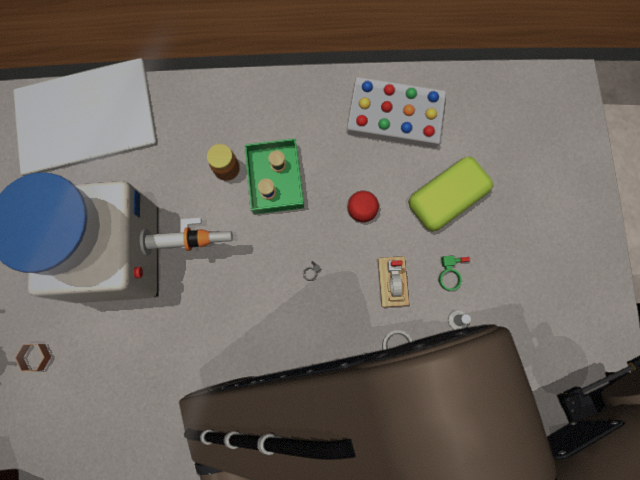

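View pics/side0.png

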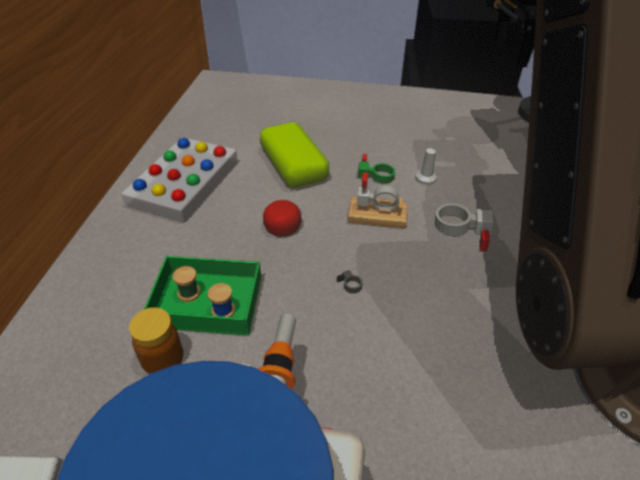

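Candidates: the clamp on the wooden stand, top (396,278); the green clamp at (452,273), excluded by colour; and the bigger loose clamp at top (397,340), side (460,220), which is larger and not on the stand. The one on the stand fits. I'll confirm it in a crop and measure.

```bash
cat > m1.py <<'E'
from h import *
p,P,m=cloud('top')
ax=lambda A:(A.mean(0),np.linalg.svd(A-A.mean(0),full_matrices=False)[2][0])
hsv=cv2.cvtColor(p,cv2.COLOR_RGB2HSV); H,S,V=[hsv[...,i].astype(int) for i in range(3)]
red=((H<6)|(H>174))&(S>150)&(V>80)
orange=(H>7)&(H<18)&(S>180)&(V>120)
wood=(H>8)&(H<24)&(S>60)&(S<180)
box=lambda r:(slice(r[1],r[3]),slice(r[0],r[2]))
def rep(name,mask,r,zr=(0,1)):
    M=np.zeros_like(mask);M[box(r)]=mask[box(r)];M&=(P[...,2]>zr[0])&(P[...,2]<zr[1])
    A=P[M]; print(name,len(A),'mean',A.mean(0).round(4),'min',A.min(0).round(4),'max',A.max(0).round(4)); return M,A
M,A=rep('key',red,(370,250,415,320)); v,u=np.where(M); print(u.mean(),v.mean(), ax(A[:,:2]), A[A[:,2]>np.nanpercentile(A[:,2],30)].mean(0))
M,A=rep('base',wood,(370,250,415,320),(.012,.05))
c=cv2.minAreaRect(A[:,:2].astype(np.float32)); print('stand rect xy',c)
M,A=rep('stand+clamp',P[...,2]>.012,(370,250,415,320)); c=cv2.minAreaRect((A[:,:2]).astype(np.float32)); print(c)
B=A[(A[:,2]>.06)];print('>60mm',len(B),B.min(0),B.max(0))
M,A=rep('orange',orange,(170,215,240,260)); 
M,A=rep('nozzle all',(P[...,2]>.085),(160,228,235,255),(.085,.14))
# ridge per y slice
for y in np.arange(A[:,1].min(),A[:,1].max(),.008):
    s=A[abs(A[:,1]-y)<.004]
    if len(s)>3:
        t=s[s[:,2]>s[:,2].max()-.003]; print(round(y,3),len(s),'x',s[:,0].min().round(4),s[:,0].max().round(4),'ztop',np.percentile(s[:,2],95).round(4),'xtop',t[:,0].mean().round(4))
M,A=rep('rest',(P[...,2]>.07)&(P[...,2]<.1),(175,212,210,229))
cr=cv2.resize(p[240:320,365:485],None,fx=6,fy=6,interpolation=cv2.INTER_CUBIC);cv2.imwrite('pics/crop1.png',cr[...,::-1])
E
python3 m1.py
```

```text
key 48 mean [ 0.4727 -0.2844  0.0914] min [ 0.4686 -0.2943  0.082 ] max [ 0.4767 -0.2751  0.095 ]
396.3333333333333 262.9166666666667 (array([ 0.47267965, -0.28439494]), array([ 0.00967139, -0.99995323])) [ 0.47327446 -0.28426679  0.0930523 ]
base 847 mean [ 0.439  -0.2846  0.0219] min [ 0.3887 -0.3167  0.0127] max [ 0.4997 -0.2541  0.0484]
stand rect xy ((0.444111168384552, -0.2855236232280731), (0.11062276363372803, 0.06067156791687012), 1.531296968460083)
stand+clamp 1347 mean [ 0.4413 -0.283   0.034 ] min [ 0.3887 -0.3167  0.0127] max [ 0.4997 -0.2541  0.095 ]
((0.444111168384552, -0.2855236232280731), (0.11062276363372803, 0.06067156791687012), 1.531296968460083)
>60mm 240 [ 0.41099036 -0.29650572  0.06008187] [ 0.48420941 -0.27256939  0.09501206]
orange 92 mean [0.5335 0.1229 0.1143] min [0.5153 0.1051 0.1051] max [0.5572 0.1517 0.1281]
nozzle all 1046 mean [0.536  0.1365 0.1121] min [0.5133 0.0579 0.0852] max [0.5645 0.2077 0.1281]
0.058 26 x 0.5304 0.55 ztop 0.1119 xtop 0.5411
0.066 40 x 0.5307 0.5506 ztop 0.114 xtop 0.5397
0.074 40 x 0.5292 0.551 ztop 0.1134 xtop 0.5399
0.08
[... 167 characters left out ...]
ztop 0.1161 xtop 0.5396
0.114 71 x 0.5216 0.5544 ztop 0.1188 xtop 0.5382
0.122 66 x 0.5206 0.5564 ztop 0.1207 xtop 0.5394
0.13 66 x 0.5205 0.5535 ztop 0.1199 xtop 0.5371
0.138 64 x 0.5208 0.5543 ztop 0.1193 xtop 0.5356
0.146 112 x 0.5133 0.5605 ztop 0.1258 xtop 0.5386
0.154 46 x 0.5134 0.5577 ztop 0.1258 xtop 0.5372
0.162 58 x 0.5223 0.5644 ztop 0.1173 xtop 0.5364
0.17 64 x 0.5218 0.5645 ztop 0.1161 xtop 0.5329
0.178 56 x 0.5221 0.5493 ztop 0.1175 xtop 0.5354
0.186 52 x 0.5214 0.5496 ztop 0.1163 xtop 0.5365
0.194 53 x 0.5207 0.5506 ztop 0.1175 xtop 0.5358
0.202 56 x 0.5209 0.551 ztop 0.1171 xtop 0.5355
rest 146 mean [0.5777 0.1514 0.0876] min [0.5634 0.1282 0.0804] max [0.5866 0.1706 0.0986]
```

View pics/crop1.png

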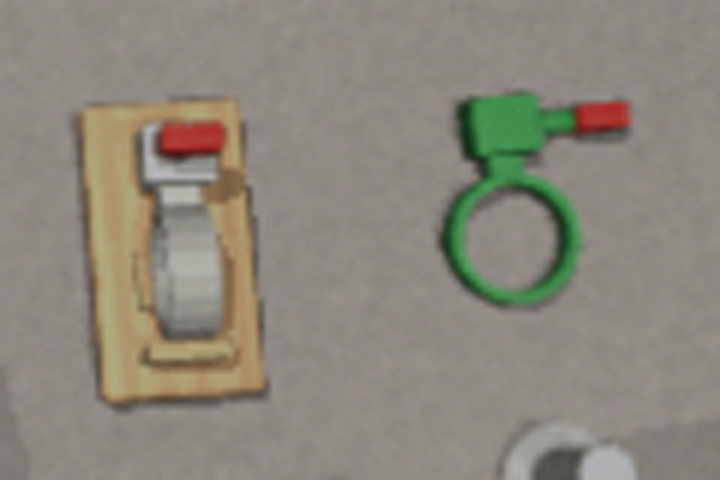

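The crop shows the stand clamp, with its red key at about top (396,263) and steel band at (396,283). The green clamp is at (452,273). I'm taking the stand clamp and moving above its housing.

```bash
python3 -m handwheel '[-196,-347,0,0,0,18.5,-196,-347,0,0,0,18.5,-196,-347,0,0,0,18.5,-196,-347,0,0,0,18.5,-196,-347,0,0,0,18.5,-196,-347,0,0,0,18.5,-196,-347,0,0,0,18.5,-196,-347,0,0,0,18.5,-196,-347,0,0,0,18.5,-196,-347,0,0,0,18.5,-196,-347,0,0,0,18.5,-196,-347,0,0,0,18.5]'
python3 -m handwheel '[0,0,0,0,0,0,0,0,0,0,0,0]'
python3 - <<'E'
from h import *
s=status.read_state();print(s['position'],np.round(s['eef_rot'],4).tolist())
p,d,m=snap('wrist','w1.png');print(np.round(m['world_from_camera'],3).tolist(),m['vertical_fov'])
snap('top');snap('side')
E
```

```text
clock: 1.1
position: [0.4733, -0.2835, 0.2068]
eef_rot: [[0.029, -1.0, -0.0], [-1.0, -0.029, 0.0], [-0.0, 0.0, -1.0]]
wrist_force: [-0.7, -0.2, 0.0]
gripper_width: 0.0949
clock: 1.27
position: [0.4721, -0.2854, 0.2069]
eef_rot: [[0.025, -1.0, -0.0], [-1.0, -0.025, -0.0], [-0.0, 0.0, -1.0]]
wrist_force: [0.7, 0.4, -0.5]
gripper_width: 0.0951
[ 0.47212565 -0.28538364  0.20688839] [[0.0248, -0.9997, -0.0003], [-0.9997, -0.0248, -0.0], [-0.0, 0.0003, -1.0]]
[[0.025, -0.97, -0.243, 0.541], [-1.0, -0.024, -0.007, -0.284], [0.001, 0.243, -0.97, 0.385], [0.0, 0.0, 0.0, 1.0]] 63.69816885497001
```

View pics/w1.png

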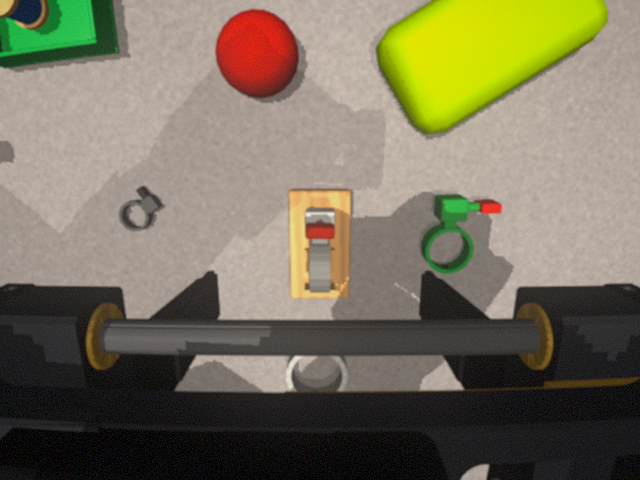

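The wrist view shows the clamp between the fingers: key (320,231), housing (320,213), band (320,268), stand (320,243). Next I'll measure these closely.

```bash
python3 - <<'E'
from h import *
p,P,m=cloud('wrist')
hsv=cv2.cvtColor(p,cv2.COLOR_RGB2HSV); H,S,V=[hsv[...,i].astype(int) for i in range(3)]
Z=P[...,2]; v,u=np.mgrid[:480,:640]; R=(u>280)&(u<360)&(v>180)&(v<305)
k=R&((H<6)|(H>174))&(S>150)
A=P[k&(Z>.085)];print('key top',len(A),np.nanmean(A,0).round(4),np.nanmin(A,0).round(4),np.nanmax(A,0).round(4))
w=R&(H>8)&(H<24)&(S>60);A=P[w&(Z>.012)&(Z<.028)]
print('stand',cv2.minAreaRect(A[:,:2].astype(np.float32)),np.median(A[:,2]))
st=R&(S<60)&(Z>.05)
A=P[st&(v<230)];print('housing',len(A),np.median(A,0).round(4),np.percentile(A,[2,98],axis=0).round(4).tolist())
A=P[st&(v>245)];print('band',len(A),np.median(A,0).round(4),np.percentile(A,[2,98],axis=0).round(4).tolist(), A[:,2].max())
for b in np.arange(.405,.46,.006):
    s=A[abs(A[:,0]-b)<.003]
    if len(s)>4: print(b.round(3),len(s),'y',np.percentile(s[:,1],[5,50,95]).round(4),'z',np.percentile(s[:,2],[50,90]).round(4))
uv=cv2.minAreaRect(np.c_[u[k],v[k]].astype(np.float32)); print('key px',uv)
print(plane(m,[uv[0]],.092))
np.save('x.npy',0)
E
python3 m1.py | grep -v orange
```

```text
key top 328 [ 0.4757 -0.286   0.0914] [ 0.4698 -0.2964  0.0865] [ 0.4801 -0.2759  0.0942]
stand ((0.44576871395111084, -0.28691360354423523), (0.10899917036294937, 0.06013327091932297), 1.3756924867630005) 0.019792800467390348
housing 360 [ 0.4819 -0.286   0.0578] [[0.4771, -0.2981, 0.0511], [0.4861, -0.274, 0.0749]]
band 912 [ 0.4377 -0.2868  0.0656] [[0.4151, -0.295, 0.0558], [0.4542, -0.2785, 0.0687]] 0.06945383379688685
0.411 16 y [-0.2935 -0.2874 -0.2813] z [0.0578 0.0584]
0.417 79 y [-0.2948 -0.2869 -0.2797] z [0.0625 0.0639]
0.423 105 y [-0.2952 -0.2875 -0.2796] z [0.0659 0.067 ]
0.429 126 y [-0.2944 -0.2865 -0.279 ] z [0.0675 0.0684]
0.435 135 y [-0.2944 -0.2864 -0.2792] z [0.0679 0.0687]
0.441 146 y [-0.294  -0.2867 -0.2793] z [0.0666 0.0678]
0.447 163 y [-0.2939 -0.2869 -0.2791] z [0.0633 0.0653]
0.453 142 y [-0.2938 -0.2868 -0.2789] z [0.0579 0.0605]
key px ((320.0, 231.0), (14.0, 26.0), 90.0)
[[ 0.47620655 -0.28612903  0.092     ]]m1.py:11: RuntimeWarning: Mean of empty slice.
  A=P[M]; print(name,len(A),'mean',A.mean(0).round(4),'min',A.min(0).round(4),'max',A.max(0).round(4)); return M,A
  ret = um.true_divide(
Traceback (most recent call last):
  File "m1.py", line 12, in <module>
    M,A=rep('key',red,(370,250,415,320)); v,u=np.where(M); print(u.mean(),v.mean(), ax(A[:,:2]), A[A[:,2]>np.nanpercentile(A[:,2],30)].mean(0))
        ~~~^^^^^^^^^^^^^^^^^^^^^^^^^^^^^
  File "m1.py", line 11, in rep
    A=P[M]; print(name,len(A),'mean',A.mean(0).round(4),'min',A.min(0).round(4),'max',A.max(0).round(4)); return M,A
                                                              ~~~~~^^^
ValueError: zero-size array to reduction operation minimum which has no identity
```

```bash
python3 -m handwheel '[0.7,-3.4,30,0,0,0,0.7,-3.4,60,0,0,0,0.7,-3.4,85,0,0,0,0.7,-3.4,110,0,0,0,0.7,-3.4,125,0,0,0,0.7,-3.4,135,0,0,0,0.7,-3.4,141,0,0,0,0.7,-3.4,145,0,0,0,0.7,-3.4,145,0,0,0,0.7,-3.4,145,0,0,0]'
python3 -m handwheel '[0,0,0,0,0,0,0,0,0,0,0,0,0,0,0,0,0,0,0,0,0,0,0,0,0,0,0,0,0,0,0,0,0,0,0,0,0,0,0,0,0,0,0,0,0,0,0,0]' -1
```

```text
clock: 2.25
position: [0.4764, -0.2855, 0.0627]
eef_rot: [[0.026, -1.0, 0.001], [-1.0, -0.026, -0.001], [0.001, -0.001, -1.0]]
wrist_force: [-0.0, -0.1, -0.1]
gripper_width: 0.0951
clock: 2.92
position: [0.4762, -0.2852, 0.062]
eef_rot: [[0.026, -1.0, -0.0], [-1.0, -0.026, -0.0], [0.0, 0.0, -1.0]]
wrist_force: [0.2, 0.4, 0.9]
gripper_width: 0.047
```

```bash
python3 -m handwheel '[0,0,0,0,0,0,0,0,0,0,0,0,0,0,0,0,0,0,0,0,0,0,0,0]' -1
python3 -m handwheel '[0,0,-5,0,0,0,0,0,-12,0,0,0,0,0,-25,0,0,0,0,0,-40,0,0,0,0,0,-50,0,0,0,0,0,-56,0,0,0,0,0,-56,0,0,0,0,0,-56,0,0,0]'
```

```text
clock: 3.25
position: [0.4762, -0.2853, 0.062]
eef_rot: [[0.026, -1.0, 0.0], [-1.0, -0.026, -0.0], [0.0, -0.0, -1.0]]
wrist_force: [-0.2, -0.0, -0.4]
gripper_width: 0.0228
clock: 3.92
position: [0.4761, -0.2851, 0.1181]
eef_rot: [[0.026, -1.0, 0.0], [-1.0, -0.026, -0.0], [0.0, -0.0, -1.0]]
wrist_force: [-0.1, -0.7, -3.2]
gripper_width: 0.0229
```

```bash
python3 -m handwheel '[-20,-8,0,0,0,0,-45,-20,0,0,0,0,-80,-30,0,0,0,0,-115,-43,0,0,0,0,-150,-56,0,0,0,0,-185,-70,0,0,0,0,-220,-82,0,0,0,0,-250,-94,0,0,0,0,-280,-105,0,0,0,-0.6,-298,-112,0,0,0,-0.6,-308,-115.7,0,0,0,-0.6,-308,-115.7,0,0,0,-0.6]'
python3 -m handwheel '[0,0,0,0,0,0,0,0,0,0,0,0,0,0,0,0,0,0,0,0,0,0,0,0]'
python3 - <<'E'
from h import *
for n in('wrist','top','side'): p,d,m=snap(n,n+'2.png')
t=cv2.imread('pics/top2.png')[190:290,150:310];w=cv2.imread('pics/wrist2.png')
cv2.imwrite('pics/c2.png',np.vstack([cv2.resize(t,(480,300),interpolation=cv2.INTER_CUBIC),cv2.resize(w,(480,300))]))
E
```

```text
clock: 4.92
position: [0.5839, 0.0273, 0.1172]
eef_rot: [[0.039, -0.999, -0.001], [-0.999, -0.039, 0.0], [-0.0, 0.001, -1.0]]
wrist_force: [-0.6, -0.5, -2.4]
gripper_width: 0.0228
clock: 5.25
position: [0.5837, 0.0246, 0.118]
eef_rot: [[0.035, -0.999, -0.0], [-0.999, -0.035, -0.0], [0.0, 0.0, -1.0]]
wrist_force: [0.4, -0.5, -2.2]
gripper_width: 0.0225
```

View pics/c2.png

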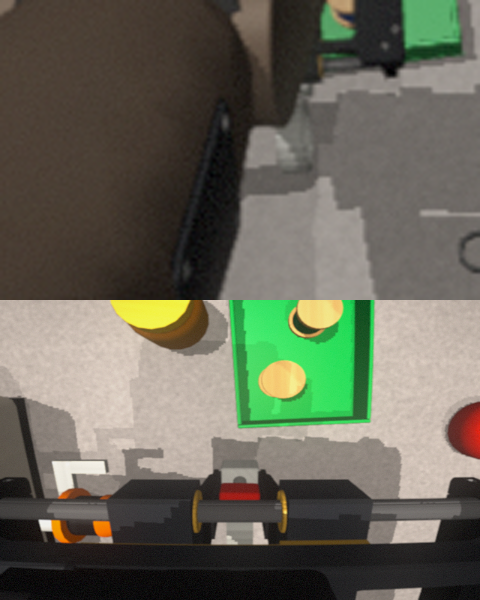

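Top is blocked by the arm. The wrist view shows the housing between the jaws, with the collar at its lower left. Now the side view.

Run:
```python
from h import *
t=cv2.imread('pics/side2.png')[220:420,180:430]
cv2.imwrite('pics/c3.png',cv2.resize(t,(750,600),interpolation=cv2.INTER_CUBIC))
```

```text
(no output)
```

View pics/c3.png

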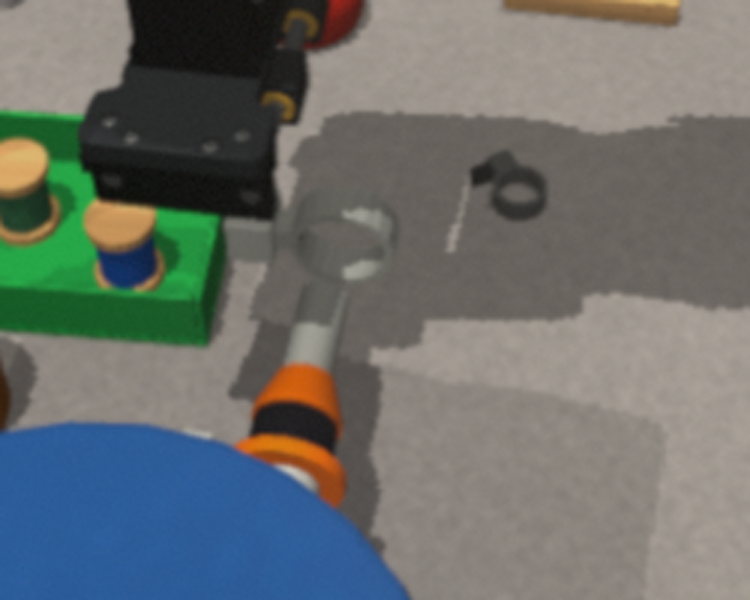

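```bash
cat > fit.py <<'E'
from h import *
from scipy.optimize import least_squares
p,P,m=cloud('side')
hsv=cv2.cvtColor(p,cv2.COLOR_RGB2HSV)
X=P.reshape(-1,3);S=hsv[...,1].ravel();H=hsv[...,0].ravel()
def cyl(A,r0,y0,par=None):
    f=lambda q:np.hypot(A[:,0]-q[0]-q[2]*(A[:,1]-y0),A[:,2]-q[1]-q[3]*(A[:,1]-y0))-r0
    r=least_squares(f,[.54,.1,-.036,0],loss='soft_l1',f_scale=.001);return r.x,np.median(abs(r.fun))
def inb(x,y,z): return (X[:,0]>x[0])&(X[:,0]<x[1])&(X[:,1]>y[0])&(X[:,1]<y[1])&(X[:,2]>z[0])&(X[:,2]<z[1])
A=X[inb((.515,.565),(.062,.1),(.08,.125))];print('tube',len(A),cyl(A,.011,.08))
A=X[inb((.51,.565),(.06,.146),(.08,.125))]
ys=A[:,1]
for ySeat in [.139]:
    prof=lambda s:np.interp(s,[-.08,-.034,-.0341,-.016,-.012,-.0119,.009],[.011,.011,.0125,.019,.019,.0178,.0178])
    f=lambda q:np.hypot(A[:,0]-q[0]-q[2]*(A[:,1]-.1),A[:,2]-q[1]-q[3]*(A[:,1]-.1))-prof(A[:,1]-q[4])
    r=least_squares(f,[.54,.1,-.036,0,.139],loss='soft_l1',f_scale=.001,x_scale=[.01,.01,.1,.1,.01],diff_step=1e-3);print('profile',len(A),r.x.round(4),np.median(abs(r.fun)))
band=inb((.505,.568),(.008,.042),(.065,.135))
B=X[band];print('band',len(B),B.min(0).round(4),B.max(0).round(4),B.mean(0).round(4))
def fb(q):
    rr=np.hypot(B[:,0]-q[0],B[:,2]-q[1]); return np.maximum(np.maximum(.020-rr,rr-.024),0)+.3*np.minimum(abs(rr-.02),abs(rr-.024))
r=least_squares(fb,[.5416,.1],loss='soft_l1',f_scale=.001);print('band centre',r.x.round(4))
for lo in range(0,9): 
    s=B[(B[:,2]>.074+lo*.006)&(B[:,2]<.08+lo*.006)]
    if len(s)>3: print('z',round(.077+lo*.006,3),len(s),'x',s[:,0].min().round(4),s[:,0].max().round(4),'y',s[:,1].min().round(4),s[:,1].max().round(4))
O=X[(S>170)&(H<18)&(H>5)&inb((.5,.57),(.135,.17),(.06,.135))];print('collar',len(O),O.min(0).round(4),O.max(0).round(4))
E
python3 fit.py
```

```text
tube 410 (array([ 0.54043264,  0.10001153, -0.03282733, -0.00450211]), np.float64(0.00043056305779007667))
profile 1106 [ 0.5397  0.1003 -0.0367  0.0125  0.1384] 0.00047525319493554787
band 874 [0.515  0.0129 0.0759] [0.5679 0.0344 0.1265] [0.5404 0.0252 0.1033]
band centre [0.5399 0.1016]
z 0.077 38 x 0.5291 0.549 y 0.0145 0.0333
z 0.083 217 x 0.5223 0.5575 y 0.0129 0.0341
z 0.089 77 x 0.5177 0.5614 y 0.0136 0.033
z 0.095 42 x 0.5153 0.5669 y 0.0169 0.0333
z 0.101 32 x 0.515 0.5669 y 0.0209 0.034
z 0.107 70 x 0.5156 0.5679 y 0.0144 0.0343
z 0.113 75 x 0.5169 0.5614 y 0.0138 0.0336
z 0.119 147 x 0.521 0.5577 y 0.0137 0.0336
z 0.125 176 x 0.5271 0.5508 y 0.0132 0.0344
collar 341 [0.5134 0.1394 0.092 ] [0.5563 0.1544 0.1275]
```

```bash
cat > fit2.py <<'E'
from h import *
import sys
p,P,m=cloud('side'); W=np.array(m['world_from_camera'])
ty=status.read_state()['position'][1]
def inb(x,y,z): return (P[...,0]>x[0])&(P[...,0]<x[1])&(P[...,1]>y[0])&(P[...,1]<y[1])&(P[...,2]>z[0])&(P[...,2]<z[1])
M=inb((.51,.565),(.06,.102),(.078,.125)); L=[]
for v in range(480):
    u=np.where(M[v])[0]
    if len(u)>=8 and len(u)==u[-1]-u[0]+1: L.append([(u[0]+u[-1])/2,v])
T=plane(m,L,.1); T=T[(T[:,1]>.062)&(T[:,1]<.098)]
c=np.polyfit(T[:,1]-.08,T[:,0],1);print('tube axis x at .08',c[1].round(4),'slope',c[0].round(4),len(T),'resid',np.std(T[:,0]-np.polyval(c,T[:,1]-.08)).round(5),'at band y',np.polyval(c,ty-.08).round(4))
if len(sys.argv)<2:
    B=inb((.50,.5675),(ty-.016,ty+.016),(.065,.135)).astype(np.uint8)
    cn=max(cv2.findContours(B,cv2.RETR_EXTERNAL,cv2.CHAIN_APPROX_NONE)[0],key=cv2.contourArea)[:,0]
    Q=rays(m,cn)@W[:3,:3].T; 
    d=Q*((ty-W[1,3])/Q[:,1:2])+W[:3,3]   # on plane y=ty
    print('band contour',len(cn),'x',np.sort(d[:,0])[[0,3,-4,-1]].round(4),'z',np.sort(d[:,2])[[0,3,-4,-1]].round(4))
    s=d[d[:,0]<.553]; print('x left of arm; z mid by x:')
    A=np.c_[2*s[:,0],2*s[:,2],np.ones(len(s))];q=np.linalg.lstsq(A,(s[:,[0,2]]**2).sum(1),rcond=None)[0];print('circle',q[:2].round(4),'R',np.sqrt(q[2]+q[0]**2+q[1]**2).round(4))
E
python3 fit2.py
```

```text
tube axis x at .08 0.5404 slope -0.031 20 resid 0.00026 at band y 0.5421
band contour 105 x [0.5149 0.5149 0.5685 0.5689] z [0.0674 0.0683 0.1366 0.1374]
x left of arm; z mid by x:
circle [0.5451 0.103 ] R 0.0337
```

Band and nozzle agree to about 2 mm in the side view: nozzle axis x≈0.542 at the band, band centre ≈0.540. I'll slide onto the thin tube (9 mm clearance) and centre by gentle touch.

```bash
python3 -m handwheel '[-8,-1.5,0.5,0,0,0,-18,-1.5,0.5,0,0,0,-28,-1.5,0.5,0,0,0,-38,-1.5,0.5,0,0,0,-46,-1.5,0.5,0,0,0,-50,-1.5,0.5,0,0,0,-50,-1.5,0.5,0,0,0,-50,-1.5,0.5,0,0,0]'
echo UP; for k in 1; do python3 -m handwheel '[0,0,-3,0,0,0,0,0,-6,0,0,0,0,0,-7,0,0,0,0,0,-7,0,0,0]'; done
python3 -m handwheel '[0,0,-1,0,0,0,0,0,-1,0,0,0]'
python3 -m handwheel '[0,0,-1,0,0,0,0,0,-1,0,0,0]'
python3 -m handwheel '[0,0,-0.5,0,0,0,0,0,-0.5,0,0,0]'
```

```text
clock: 6.07
position: [0.5835, 0.0761, 0.1175]
eef_rot: [[0.037, -0.999, -0.0], [-0.999, -0.037, -0.0], [0.0, 0.0, -1.0]]
wrist_force: [-0.1, 0.2, -2.7]
gripper_width: 0.0229
UP
clock: 6.4
position: [0.5838, 0.0754, 0.125]
eef_rot: [[0.036, -0.999, 0.001], [-0.999, -0.036, -0.0], [0.0, -0.001, -1.0]]
wrist_force: [0.3, -0.6, -2.5]
gripper_width: 0.0223
clock: 6.57
position: [0.5836, 0.0756, 0.1257]
eef_rot: [[0.036, -0.999, 0.0], [-0.999, -0.036, -0.0], [0.0, -0.0, -1.0]]
wrist_force: [0.1, 0.8, -2.5]
gripper_width: 0.0228
clock: 6.73
position: [0.5836, 0.0757, 0.1266]
eef_rot: [[0.036, -0.999, 0.0], [-0.999, -0.036, -0.0], [0.0, -0.0, -1.0]]
wrist_force: [-0.0, -0.5, -1.6]
gripper_width: 0.0226
clock: 6.9
position: [0.5835, 0.0757, 0.127]
eef_rot: [[0.036, -0.999, -0.0], [-0.999, -0.036, -0.0], [0.0, 0.0, -1.0]]
wrist_force: [0.3, -0.2, -3.1]
gripper_width: 0.0228
```

```bash
for i in 1; do
python3 -m handwheel '[0,0,-0.6,0,0,0,0,0,-0.6,0,0,0]'|egrep 'pos|force'
python3 -m handwheel '[0,0,-0.6,0,0,0,0,0,-0.6,0,0,0]'|egrep 'pos|force'
python3 -m handwheel '[0,0,-0.6,0,0,0,0,0,-0.6,0,0,0]'|egrep 'pos|force'; done
```

```text
position: [0.5833, 0.0757, 0.1274]
wrist_force: [-0.1, 0.1, -3.9]
position: [0.583, 0.0757, 0.1277]
wrist_force: [-2.4, -0.5, -8.0]
position: [0.5827, 0.0757, 0.1281]
wrist_force: [-3.6, -0.9, -12.7]
```

```bash
python3 -m handwheel '[0,0,4,0,0,0,0,0,9,0,0,0,0,0,14,0,0,0,0,0,16.5,0,0,0,0,0,17,0,0,0,0,0,17,0,0,0]'|egrep 'pos|force'
for i in 1; do
python3 -m handwheel '[0,0,0.6,0,0,0,0,0,0.6,0,0,0]'|egrep 'pos|force'
python3 -m handwheel '[0,0,0.6,0,0,0,0,0,0.6,0,0,0]'|egrep 'pos|force'
python3 -m handwheel '[0,0,0.6,0,0,0,0,0,0.6,0,0,0]'|egrep 'pos|force'; done
```

```text
position: [0.5836, 0.0757, 0.1117]
wrist_force: [-1.0, 0.2, -2.1]
position: [0.5837, 0.0757, 0.1113]
wrist_force: [-0.3, -0.2, -3.0]
position: [0.5836, 0.0757, 0.1107]
wrist_force: [0.5, 0.4, -3.3]
position: [0.5836, 0.0757, 0.11]
wrist_force: [-1.0, -0.3, -3.4]
```

```bash
python3 -m handwheel '[0,0,0.6,0,0,0,0,0,0.6,0,0,0]'|egrep 'pos|force'
python3 -m handwheel '[0,0,0.6,0,0,0,0,0,0.6,0,0,0]'|egrep 'pos|force'
python3 -m handwheel '[0,0,0.6,0,0,0,0,0,0.6,0,0,0]'|egrep 'pos|force'
```

```text
position: [0.5835, 0.0757, 0.1093]
wrist_force: [0.4, 0.2, -2.5]
position: [0.5836, 0.0757, 0.1089]
wrist_force: [-0.1, -1.0, -1.4]
position: [0.5838, 0.0757, 0.1085]
wrist_force: [-0.2, 0.3, 1.5]
```

```bash
python3 -m handwheel '[0,0,-5,0,0,0,0,0,-9.8,0,0,0,0,3,-9.8,0,0,0,0,6.5,-9.8,0,0,0,0,6.5,-9.8,0,0,0,0,6.5,-9.8,0,0,0]'|egrep 'pos|force'
python3 -m handwheel '[0,0.7,0,0,0,0,0,0.7,0,0,0,0]'|egrep 'pos|force'
python3 -m handwheel '[0,0.7,0,0,0,0,0,0.7,0,0,0,0]'|egrep 'pos|force'
python3 -m handwheel '[0,0.7,0,0,0,0,0,0.7,0,0,0,0]'|egrep 'pos|force'
python3 -m handwheel '[0,0.7,0,0,0,0,0,0.7,0,0,0,0]'|egrep 'pos|force'
```

```text
position: [0.5767, 0.0755, 0.1179]
wrist_force: [0.3, 0.2, -2.0]
position: [0.5762, 0.0755, 0.1179]
wrist_force: [-0.0, -0.3, -1.6]
position: [0.5757, 0.0754, 0.1179]
wrist_force: [-0.8, 0.5, -2.7]
position: [0.5754, 0.0754, 0.1182]
wrist_force: [2.6, -0.5, -3.1]
position: [0.575, 0.0754, 0.1183]
wrist_force: [5.1, -0.3, -2.1]
```

```bash
python3 -m handwheel '[0,-5,0,0,0,0,0,-10,0,0,0,0,0,-15,0,0,0,0,0,-17,0,0,0,0,0,-17,0,0,0,0,0,-17,0,0,0,0]'|egrep 'pos|force'
python3 -m handwheel '[0,-0.7,0,0,0,0,0,-0.7,0,0,0,0]'|egrep 'pos|force'
python3 -m handwheel '[0,-0.7,0,0,0,0,0,-0.7,0,0,0,0]'|egrep 'pos|force'
python3 -m handwheel '[0,-0.7,0,0,0,0,0,-0.7,0,0,0,0]'|egrep 'pos|force'
python3 -m handwheel '[0,-0.7,0,0,0,0,0,-0.7,0,0,0,0]'|egrep 'pos|force'
```

```text
position: [0.5911, 0.076, 0.1178]
wrist_force: [-0.2, -0.7, -2.1]
position: [0.5918, 0.076, 0.118]
wrist_force: [0.0, 0.4, -3.6]
position: [0.5927, 0.0761, 0.1181]
wrist_force: [-1.0, -0.4, -2.1]
position: [0.5934, 0.0761, 0.118]
wrist_force: [0.1, 1.0, -3.1]
position: [0.5938, 0.0761, 0.1179]
wrist_force: [-1.3, 0.6, -2.5]
```

```bash
python3 -m handwheel '[0,-0.7,0,0,0,0,0,-0.7,0,0,0,0]'|egrep 'pos|force'
python3 -m handwheel '[0,-0.4,0,0,0,0,0,-0.4,0,0,0,0]'|egrep 'pos|force'
```

```text
position: [0.5941, 0.0761, 0.1177]
wrist_force: [-2.9, 0.1, -3.6]
position: [0.5942, 0.0761, 0.1175]
wrist_force: [-5.4, -0.6, -3.8]
```

Touch centring: z mid 0.1180, x mid 0.5847 (gaps 18.3 and 18.6, expected 18). Next I centre and slide on in force-checked steps.

```bash
python3 -m handwheel '[0,5,0,0,0,0,0,10.4,0,0,0,0,0,10.4,0,0,0,0,-7,10.4,0,0,0,0,-14,10.4,0,0,0,0,-20,10.4,0,0,0,0,-20,10.4,0,0,0,0,-20,10.4,0,0,0,0]'|egrep 'pos|force'
python3 -m handwheel '[-3,0,0,0,0,0,-6,0,0,0,0,0,-6,0,0,0,0,0]'|egrep 'pos|force'
python3 -m handwheel '[-2,0,0,0,0,0,-4,0,0,0,0,0,-4,0,0,0,0,0]'|egrep 'pos|force'
python3 -m handwheel '[-2,0,0,0,0,0,-4,0,0,0,0,0,-4,0,0,0,0,0]'|egrep 'pos|force'
```

```text
position: [0.5841, 0.0964, 0.118]
wrist_force: [0.7, 0.1, -2.5]
position: [0.5838, 0.1021, 0.118]
wrist_force: [-0.6, 0.2, -3.8]
position: [0.5836, 0.106, 0.118]
wrist_force: [0.4, -0.3, -3.0]
position: [0.5835, 0.1101, 0.118]
wrist_force: [-0.1, -0.8, -2.6]
```

```bash
for i in 1; do
python3 -m handwheel '[-2,0,0,0,0,0,-4,0,0,0,0,0,-4,0,0,0,0,0]'|egrep 'pos|force'
python3 -m handwheel '[-2,0,0,0,0,0,-4,0,0,0,0,0,-4,0,0,0,0,0]'|egrep 'pos|force'
python3 -m handwheel '[-2,0,0,0,0,0,-4,0,0,0,0,0,-4,0,0,0,0,0]'|egrep 'pos|force'
python3 -m handwheel '[-2,0,0,0,0,0,-4,0,0,0,0,0,-4,0,0,0,0,0]'|egrep 'pos|force'
done
```

```text
position: [0.5833, 0.1141, 0.118]
wrist_force: [-0.0, -0.0, -2.2]
position: [0.5832, 0.118, 0.118]
wrist_force: [0.1, -1.0, -2.3]
position: [0.583, 0.1221, 0.118]
wrist_force: [-0.1, -0.3, -2.4]
position: [0.5829, 0.1261, 0.118]
wrist_force: [0.2, 0.2, -1.5]
```

```bash
for i in 1; do
python3 -m handwheel '[-2,0,0,0,0,0,-4,0,0,0,0,0,-4,0,0,0,0,0]'|egrep 'pos|force'
python3 -m handwheel '[-2,0,0,0,0,0,-4,0,0,0,0,0,-4,0,0,0,0,0]'|egrep 'pos|force'
python3 -m handwheel '[-1.5,0,0,0,0,0,-1.5,0,0,0,0,0]'|egrep 'pos|force'
python3 -m handwheel '[-1,0,0,0,0,0,-1,0,0,0,0,0]'|egrep 'pos|force'
done
```

```text
position: [0.5827, 0.1301, 0.118]
wrist_force: [0.5, -0.3, -2.1]
position: [0.5826, 0.1341, 0.118]
wrist_force: [-0.9, 0.5, -2.5]
position: [0.5825, 0.1354, 0.118]
wrist_force: [-0.3, -0.7, -2.4]
position: [0.5825, 0.1363, 0.118]
wrist_force: [0.0, -0.0, -2.3]
```

```bash
for i in 1; do
python3 -m handwheel '[-1,0,0,0,0,0,-1,0,0,0,0,0]'|egrep 'pos|force'
python3 -m handwheel '[-0.8,0,0,0,0,0,-0.8,0,0,0,0,0]'|egrep 'pos|force'
python3 -m handwheel '[-0.6,0,0,0,0,0,-0.6,0,0,0,0,0]'|egrep 'pos|force'
python3 -m handwheel '[-0.6,0,0,0,0,0,-0.6,0,0,0,0,0]'|egrep 'pos|force'
done
```

```text
position: [0.5825, 0.1373, 0.118]
wrist_force: [-0.3, 0.3, -3.0]
position: [0.5825, 0.1381, 0.118]
wrist_force: [1.4, -0.2, -2.3]
position: [0.5824, 0.1387, 0.118]
wrist_force: [-0.0, -0.3, -2.9]
position: [0.5824, 0.1393, 0.118]
wrist_force: [0.4, 0.2, -2.9]
```

```bash
for i in 1; do
python3 -m handwheel '[-0.6,0,0,0,0,0,-0.6,0,0,0,0,0]'|egrep 'pos|force'
python3 -m handwheel '[-0.6,0,0,0,0,0,-0.6,0,0,0,0,0]'|egrep 'pos|force'
python3 -m handwheel '[-0.6,0,0,0,0,0,-0.6,0,0,0,0,0]'|egrep 'pos|force'
done
```

```text
position: [0.5825, 0.1397, 0.118]
wrist_force: [0.4, -0.3, -2.6]
position: [0.5826, 0.1402, 0.1181]
wrist_force: [1.1, -2.6, -2.4]
position: [0.5826, 0.1407, 0.1181]
wrist_force: [2.0, -4.8, -2.1]
```

Contact with the collar at TCP y≈0.140, as predicted. I'll ease off, lower onto the rest, hold, release and rise.

```bash
python3 -m handwheel '[1,0,0,0,0,0,1,0,0,0,0,0,1,0,0.5,0,0,0,1,0,0.5,0,0,0]'|egrep 'pos|force'
python3 -m handwheel '[0,0,0.5,0,0,0,0,0,0.5,0,0,0]'|egrep 'pos|force'
python3 -m handwheel '[0,0,0.3,0,0,0,0,0,0.3,0,0,0]'|egrep 'pos|force'
```

```text
position: [0.5823, 0.14, 0.1175]
wrist_force: [1.2, -2.9, -0.9]
position: [0.5823, 0.1401, 0.1171]
wrist_force: [0.8, -3.0, 0.3]
position: [0.5824, 0.1401, 0.117]
wrist_force: [-0.1, -2.8, 2.3]
```

```bash
python3 -m handwheel '[0,0,0,0,0,0,0,0,0,0,0,0,0,0,0,0,0,0,0,0,0,0,0,0,0,0,0,0,0,0,0,0,0,0,0,0]' 0.1
python3 -m handwheel '[0,0,-10,0,0,0,0,0,-25,0,0,0,0,0,-45,0,0,0,0,0,-65,0,0,0,0,0,-80,0,0,0,0,0,-85,0,0,0,0,0,-85,0,0,0]'
python3 - <<'E'
from h import *
s=status.read_state();print(s['position'],s['wrist_torque'])
p,d,m=snap('wrist','w4.png');snap('side','s4.png')
t=cv2.imread('pics/s4.png')[260:420,180:380];w=cv2.imread('pics/w4.png')[180:420,150:510]
cv2.imwrite('pics/c4.png',np.vstack([cv2.resize(t,(375,300)),cv2.resize(w,(375,250))]))
E
```

```text
clock: 17.15
position: [0.5824, 0.1401, 0.1166]
eef_rot: [[0.036, -0.999, -0.0], [-0.999, -0.036, -0.0], [0.0, 0.0, -1.0]]
wrist_force: [0.3, 0.0, 0.6]
gripper_width: 0.0517
clock: 17.73
position: [0.5828, 0.1401, 0.2033]
eef_rot: [[0.036, -0.999, 0.003], [-0.999, -0.036, 0.0], [-0.0, -0.003, -1.0]]
wrist_force: [-0.2, 0.2, -0.4]
gripper_width: 0.0525
[0.582823   0.14009006 0.20332815] [ 0.0564738  -0.02336809  0.02000955]
```

View pics/c4.png

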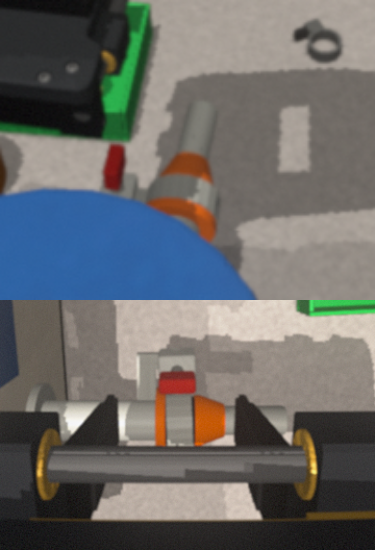

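The clamp sits on the groove against the collar, key upright. Now I'll measure the key for the grip.

Run:
```python
from h import *
for n in('wrist','side'):
    p,P,m=cloud(n)
    hsv=cv2.cvtColor(p,cv2.COLOR_RGB2HSV); H,S=hsv[...,0].astype(int),hsv[...,1]
    Z=P[...,2]
    k=((H<5)|(H>174))&(S>150)&(abs(P[...,0]-.58)<.03)&(abs(P[...,1]-.14)<.03)&(Z>.12)
    A=P[k];print(n,len(A),np.median(A,0).round(4),np.percentile(A,[2,98],axis=0).round(4).tolist())
    T=A[A[:,2]>.143];print('top',len(T),T.mean(0).round(4),cv2.minAreaRect(T[:,:2].astype(np.float32)))
```

```text
wrist 931 [0.5838 0.142  0.1471] [[0.5753, 0.1282, 0.1355], [0.6096, 0.1679, 0.3395]]
top 814 [0.5901 0.1436 0.2143] ((0.592094361782074, 0.14276133477687836), (0.03578465059399605, 0.05433910712599754), 0.047338854521512985)
side 183 [0.5771 0.1457 0.1467] [[0.5736, 0.1315, 0.1319], [0.5815, 0.1515, 0.1495]]
top 128 [0.5774 0.1421 0.1472] ((0.5776436924934387, 0.1412014216184616), (0.00833873264491558, 0.020977161824703217), 4.267095565795898)
```

Run:
```python
from h import *
p,P,m=cloud('wrist')
hsv=cv2.cvtColor(p,cv2.COLOR_RGB2HSV); H,S=hsv[...,0].astype(int),hsv[...,1]
Z=P[...,2]
k=((H<5)|(H>174))&(S>150)&(abs(P[...,0]-.58)<.03)&(abs(P[...,1]-.14)<.03)&(Z>.12)&(Z<.153)
A=P[k&(Z>.143)];print(len(A),A.mean(0).round(4),np.percentile(A,[2,50,98],axis=0).round(4).tolist(),cv2.minAreaRect(A[:,:2].astype(np.float32)))
st=(S<60)&(abs(P[...,0]-.58)<.03)&(abs(P[...,1]-.14)<.02)&(Z>.105)&(Z<.12);A=P[st];print('housing top',len(A),np.percentile(A,[2,50,98],axis=0).round(4).tolist())
print(status.read_state()['position'])
```

```text
524 [0.5802 0.1395 0.1466] [[0.575, 0.1293, 0.1437], [0.5803, 0.1394, 0.1468], [0.5846, 0.15, 0.1481]] ((0.5796204805374146, 0.13936904072761536), (0.010228446684777737, 0.02181323803961277), 3.471254825592041)
housing top 1136 [[0.5504, 0.1272, 0.1064], [0.5812, 0.1382, 0.1131], [0.5919, 0.1568, 0.1191]]
[0.58207375 0.13998876 0.20123752]
```

```bash
python3 -m handwheel '[0,2.5,0,0,0,-5,0,2.5,0,0,0,-12,0,2.5,0,0,0,-19,0,2.5,0,0,0,-26,0,2.5,0,0,0,-33,0,2.5,0,0,0,-40,0,2.5,0,0,0,-47,0,2.5,0,0,0,-54,0,2.5,0,0,0,-61,0,2.5,0,0,0,-68,0,2.5,0,0,0,-75,0,2.5,0,0,0,-82]'|egrep 'pos|rot'
python3 -m handwheel '[0,0,0,0,0,-6,0,0,0,0,0,-9,0,0,0,0,0,-9,0,0,0,0,0,-9]'|egrep 'pos|rot'
python3 -m handwheel '[0,0,15,0,0,0,0,0,30,0,0,0,0,0,44,0,0,0,0,0,50,0,0,0,0,0,54,0,0,0,0,0,54,0,0,0,0,0,54,0,0,0]'
python3 - <<'E'
from h import *
s=status.read_state();print(s['position'],s['wrist_torque'],s['wrist_force'],s['q'][5])
E
```

```text
position: [0.5794, 0.1399, 0.2003]
eef_rot: [[0.995, -0.097, -0.002], [-0.097, -0.995, -0.0], [-0.002, 0.001, -1.0]]
position: [0.5796, 0.1399, 0.2007]
eef_rot: [[0.999, 0.052, -0.002], [0.052, -0.999, -0.0], [-0.002, 0.0, -1.0]]
clock: 19.75
position: [0.5801, 0.14, 0.148]
eef_rot: [[0.999, 0.053, 0.0], [0.053, -0.999, -0.0], [0.0, 0.0, -1.0]]
wrist_force: [0.0, -0.2, 0.3]
gripper_width: 0.0521
[0.58009204 0.13996071 0.14801286] [ 0.01759342 -0.0690947  -0.00635423] [ 0.02703189 -0.21965836  0.28551866] 4.177650708914571
```

```bash
python3 -m handwheel '[0,0,0.5,0,0,0,0,0,0.5,0,0,0,0,0,0.5,0,0,0,0,0,0.5,0,0,0,0,0,0.5,0,0,0,0,0,0.5,0,0,0,0,0,0.5,0,0,0,0,0,0.5,0,0,0,0,0,0.5,0,0,0,0,0,0.5,0,0,0]' -1
cat > st.py <<'E'
from cell import status
import numpy as np
s=status.read_state();R=np.array(s['eef_rot'])
print('psi',round(np.degrees(np.arctan2(R[1,0],R[0,0])),2),'Tz',round(s['wrist_torque'][2],3),'T',np.round(s['wrist_torque'],2),'F',np.round(s['wrist_force'],1),'w',round(s['gripper_width'],4),'p',np.round(s['position'],4),'t',round(s['clock'],2))
E
python3 st.py
```

```text
clock: 20.58
position: [0.5799, 0.1399, 0.1472]
eef_rot: [[0.999, 0.054, -0.0], [0.054, -0.999, -0.0], [-0.0, 0.0, -1.0]]
wrist_force: [0.3, -0.6, -0.1]
gripper_width: 0.0006
psi 3.09 Tz -0.001 T [ 0.01 -0.15 -0.  ] F [ 0.3 -0.6 -0.1] w 0.0006 p [0.5799 0.1399 0.1472] t 20.58
```

Run:
```python
from h import *
p,d,m=snap('wrist','w5.png');snap('side','s5.png')
t=cv2.imread('pics/s5.png')[240:400,160:360];w=cv2.imread('pics/w5.png')[120:400,140:500]
cv2.imwrite('pics/c5.png',np.vstack([cv2.resize(t,(375,300)),cv2.resize(w,(375,290))]))
```

```text
(no output)
```

View pics/c5.png

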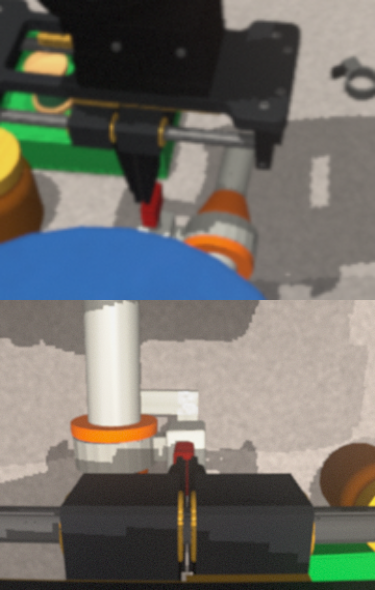

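```bash
python3 st.py
python3 - <<'E'
from h import *
for n in('wrist','side'):
    p,P,m=cloud(n)
    hsv=cv2.cvtColor(p,cv2.COLOR_RGB2HSV); H,S,V=hsv[...,0].astype(int),hsv[...,1],hsv[...,2]
    Z=P[...,2];N=(abs(P[...,0]-.58)<.04)&(abs(P[...,1]-.14)<.04)
    k=((H<5)|(H>174))&(S>150)&N&(Z>.12)&(Z<.153)
    A=P[k];print(n,len(A),np.percentile(A,[2,50,98],axis=0).round(4).tolist())
    b=(V<60)&N&(Z>.115)&(Z<.16)
    A=P[b];print('dark',len(A),np.percentile(A,[2,50,98],axis=0).round(4).tolist())
    if n=='wrist':
        v,u=np.where(k);print(u.min(),u.max(),v.min(),v.max())
        w=cv2.imread('pics/w5.png')[240:340,270:370];s=cv2.imread('pics/s5.png')[310:370,210:270]
        cv2.imwrite('pics/c6.png',np.hstack([cv2.resize(w,(400,400),interpolation=cv2.INTER_CUBIC),cv2.resize(s,(400,400),interpolation=cv2.INTER_CUBIC)]))
E
```

```text
psi 3.08 Tz -0.014 T [ 0.   -0.1  -0.01] F [-0.3 -0.2  0.2] w 0.0005 p [0.5799 0.1399 0.1472] t 20.68
wrist 236 [[0.5743, 0.1467, 0.1336], [0.5786, 0.1508, 0.1453], [0.5824, 0.1515, 0.1484]]
dark 22 [[0.5763, 0.15, 0.1571], [0.5813, 0.1515, 0.1582], [0.5835, 0.1519, 0.1599]]
307 324 258 276
side 150 [[0.5733, 0.1322, 0.1318], [0.576, 0.1486, 0.1456], [0.5816, 0.152, 0.149]]
dark 14 [[0.5752, 0.1477, 0.1561], [0.5807, 0.1506, 0.1587], [0.5833, 0.1518, 0.1596]]
```

View pics/c6.png

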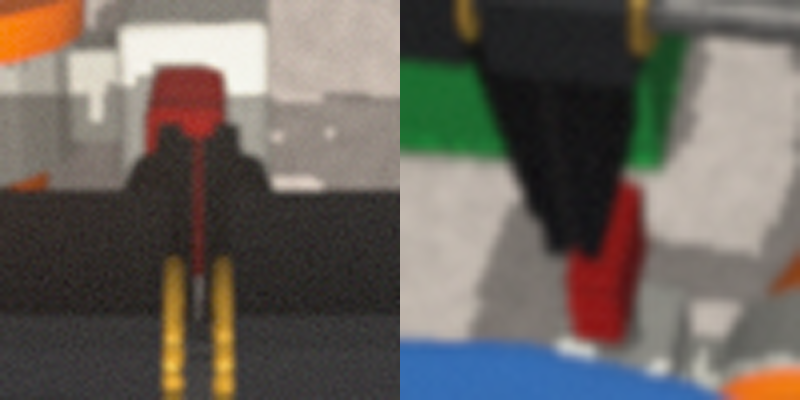

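The fingers have closed above the key: a 0.6 mm gap with red visible below. So the fingertips are higher than assumed, and the carry grip held the key's 23 mm length, not the housing. I'll measure the tip height.

Run:
```python
from h import *
p,P,m=cloud('wrist')
for u,v in [(311,273),(313,278),(327,273),(325,278),(303,288),(335,288),(319,285),(319,295)]: print((u,v),p[v,u],P[v,u].round(4))
p,P,m=cloud('side')
for cx,cy in [(560,245),(590,245),(560,200),(600,200),(540,215),(620,200)]:
    u,v=int(210+cx*0.15-60),int(310+cy*.15); print('side',(u,v),p[v,u],P[v,u].round(4))
```

```text
(311, 273) [58 53 48] [0.5763 0.1516 0.159 ]
(313, 278) [52 43 41] [0.5773 0.1515 0.1655]
(327, 273) [52 51 46] [0.5835 0.1518 0.1587]
(325, 278) [55 42 41] [0.5825 0.1515 0.1646]
(303, 288) [54 54 46] [0.5748 0.1747 0.2384]
(335, 288) [56 50 48] [0.5824 0.175  0.2382]
(319, 285) [93 42 41] [0.5803 0.145  0.1563]
(319, 295) [89 41 36] [0.5805 0.1406 0.1578]
side (234, 346) [28 26 27] [0.5818 0.15   0.1573]
side (238, 346) [23 20 25] [0.576  0.152  0.1616]
side (234, 340) [27 25 27] [0.5801 0.1507 0.1702]
side (240, 340) [24 23 24] [0.5729 0.1508 0.1724]
side (231, 342) [34 32 32] [0.5838 0.1515 0.1666]
side (243, 340) [125  25  23] [0.5773 0.1328 0.1459]
```

Tips are about 0.15–0.157 (key top 0.147), and the key is about 1.5 mm to −x of the slit. I'll open moderately to clear the band, shift and lower over the key with force checks.

```bash
python3 -m handwheel '[0,0,0,0,0,0,-1.5,0,0,0,0,0,-1.5,0,0,0,0,0,-1.5,0,0,0,0,0,-1.5,0,0,0,0,0]' -0.5|egrep 'pos|width'
python3 -m handwheel '[0,0,5,0,0,0,0,0,10,0,0,0,0,0,10,0,0,0]'|egrep 'pos|force'
python3 -m handwheel '[0,0,3,0,0,0,0,0,6,0,0,0,0,0,6,0,0,0]'|egrep 'pos|force'
python3 -m handwheel '[0,0,3,0,0,0,0,0,6,0,0,0,0,0,6,0,0,0]'|egrep 'pos|force'
python3 -m handwheel '[0,0,2,0,0,0,0,0,4,0,0,0,0,0,4,0,0,0]'|egrep 'pos|force|width'
```

```text
position: [0.5784, 0.1398, 0.1472]
gripper_width: 0.023
position: [0.5779, 0.1398, 0.136]
wrist_force: [-0.3, -0.4, 0.1]
position: [0.5781, 0.1398, 0.1305]
wrist_force: [0.1, 0.5, -0.0]
position: [0.5782, 0.1398, 0.1246]
wrist_force: [0.1, 0.3, 0.2]
position: [0.5782, 0.1398, 0.1208]
wrist_force: [0.0, -0.3, -0.2]
gripper_width: 0.0236
```

```bash
python3 -m handwheel '[0,0,0,0,0,0,0,0,0,0,0,0,0,0,0,0,0,0,0,0,0,0,0,0,0,0,0,0,0,0,0,0,0,0,0,0,0,0,0,0,0,0]' -1
python3 st.py
python3 - <<'E'
from h import *
p,d,m=snap('wrist','w7.png');snap('side','s7.png')
w=cv2.imread('pics/w7.png')[220:340,260:380];s=cv2.imread('pics/s7.png')[310:370,205:265]
cv2.imwrite('pics/c7.png',np.hstack([cv2.resize(w,(400,400),interpolation=cv2.INTER_CUBIC),cv2.resize(s,(400,400),interpolation=cv2.INTER_CUBIC)]))
E
```

```text
clock: 22.68
position: [0.5784, 0.1398, 0.1213]
eef_rot: [[0.999, 0.054, 0.0], [0.054, -0.999, -0.0], [0.0, 0.0, -1.0]]
wrist_force: [-0.0, 0.3, 0.5]
gripper_width: 0.01
psi 3.08 Tz 0.001 T [-0.03 -0.17  0.  ] F [-0.   0.3  0.5] w 0.01 p [0.5784 0.1398 0.1213] t 22.68
```

View pics/c7.png

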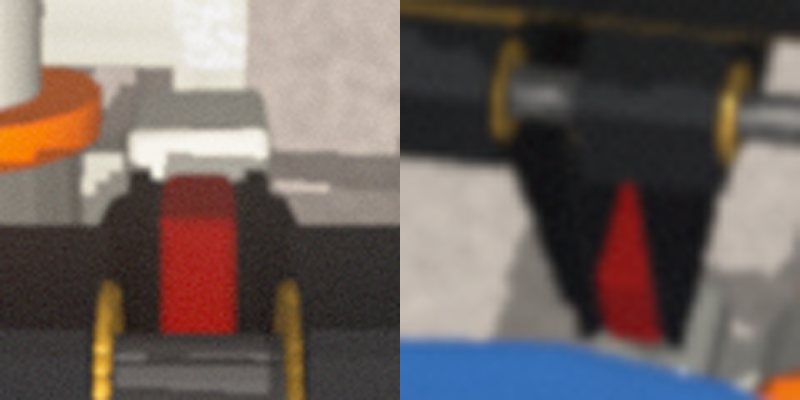

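The key is properly gripped now (width 10.0 mm, red between the fingers in both views). Turning clockwise with torque readings.

```bash
python3 -m handwheel '[0,0,0,0,0,5,0,0,0,0,0,10,0,0,0,0,0,10]'>/dev/null; python3 st.py
python3 -m handwheel '[0,0,0,0,0,5,0,0,0,0,0,10,0,0,0,0,0,10]'>/dev/null; python3 st.py
python3 -m handwheel '[0,0,0,0,0,5,0,0,0,0,0,10,0,0,0,0,0,10]'>/dev/null; python3 st.py
python3 -m handwheel '[0,0,0,0,0,4,0,0,0,0,0,4]'>/dev/null; python3 st.py
python3 -m handwheel '[0,0,0,0,0,4,0,0,0,0,0,4]'>/dev/null; python3 st.py
```

```text
psi -7.11 Tz 0.247 T [-0.77  0.07  0.25] F [-1.5 -4.5  0.9] w 0.0096 p [0.5782 0.1394 0.1212] t 23.03
psi -16.96 Tz 0.245 T [-0.88  0.1   0.25] F [-1.3 -4.7  1.8] w 0.0101 p [0.5783 0.1394 0.1212] t 23.28
psi -26.89 Tz 0.228 T [-0.94  0.06  0.23] F [-0.8 -4.1  2.3] w 0.0092 p [0.5783 0.1394 0.1213] t 23.53
psi -30.81 Tz 0.249 T [-0.95  0.05  0.25] F [-1.8 -4.9  1.7] w 0.0098 p [0.5784 0.1394 0.1213] t 23.7
psi -34.81 Tz 0.22 T [-0.96  0.05  0.22] F [-0.4 -5.1  3.1] w 0.0099 p [0.5784 0.1394 0.1213] t 23.87
```

```bash
for i in 1; do
python3 -m handwheel '[0,0,0,0,0,4,0,0,0,0,0,4]'>/dev/null; python3 st.py
python3 -m handwheel '[0,0,0,0,0,4,0,0,0,0,0,4]'>/dev/null; python3 st.py
python3 -m handwheel '[0,0,0,0,0,4,0,0,0,0,0,4]'>/dev/null; python3 st.py
python3 -m handwheel '[0,0,0,0,0,4,0,0,0,0,0,4]'>/dev/null; python3 st.py
done
```

```text
psi -38.81 Tz 0.272 T [-0.96  0.04  0.27] F [-1.2 -5.4  1.6] w 0.0097 p [0.5784 0.1394 0.1212] t 24.03
psi -42.81 Tz 0.291 T [-0.98  0.04  0.29] F [-1.3 -5.4  1.5] w 0.0099 p [0.5784 0.1394 0.1212] t 24.2
psi -46.82 Tz 0.251 T [-0.95 -0.04  0.25] F [-0.5 -5.1  2.4] w 0.0099 p [0.5785 0.1394 0.1213] t 24.37
psi -50.81 Tz 0.312 T [-1.    0.01  0.31] F [-0.6 -5.8  2.1] w 0.0101 p [0.5785 0.1394 0.1213] t 24.53
```

```bash
cat > av.py <<'E'
from cell import status,eyes
import numpy as np
T=[];F=[]
for i in range(6):
    s=status.read_state();T.append(s['wrist_torque'][2]);F.append(s['wrist_force']);eyes.snapshot('side')
R=np.array(s['eef_rot']);print('psi',round(np.degrees(np.arctan2(R[1,0],R[0,0])),2),'Tz',np.mean(T).round(3),'+-',(np.std(T)/6**.5).round(3),'F',np.mean(F,0).round(1),'t',round(s['clock'],2))
E
python3 av.py
python3 -m handwheel '[0,0,0,0,0,4,0,0,0,0,0,4]'>/dev/null; python3 av.py
python3 -m handwheel '[0,0,0,0,0,3,0,0,0,0,0,3]'>/dev/null; python3 av.py
```

```text
psi -50.59 Tz 0.254 +- 0.012 F [-0.9 -5.7  1.4] t 24.78
psi -54.58 Tz 0.25 +- 0.01 F [-0.5 -5.2  1.4] t 25.25
psi -57.58 Tz 0.254 +- 0.015 F [-0.4 -5.5  1.2] t 25.72
```

```bash
python3 -m handwheel '[0,0,0,0,0,4,0,0,0,0,0,4]'>/dev/null; python3 av.py
python3 -m handwheel '[0,0,0,0,0,4,0,0,0,0,0,4]'>/dev/null; python3 av.py
python3 -m handwheel '[0,0,0,0,0,4,0,0,0,0,0,4]'>/dev/null; python3 av.py
```

```text
psi -61.58 Tz 0.251 +- 0.012 F [ 0.  -5.1  1. ] t 26.18
psi -65.58 Tz 0.292 +- 0.013 F [-0.1 -5.4  1. ] t 26.65
psi -69.58 Tz 0.268 +- 0.006 F [ 0.8 -5.9  0.8] t 27.12
```

```bash
python3 -m handwheel '[0,0,0,0,0,4,0,0,0,0,0,4]'>/dev/null; python3 av.py
python3 -m handwheel '[0,0,0,0,0,4,0,0,0,0,0,4]'>/dev/null; python3 av.py; python3 av.py
```

```text
psi -73.58 Tz 0.296 +- 0.012 F [ 2.1 -5.8  0.1] t 27.58
psi -77.58 Tz 0.297 +- 0.013 F [ 2.9 -6.  -0.1] t 28.05
psi -77.58 Tz 0.294 +- 0.005 F [ 3.2 -5.5 -0.5] t 28.35
```

```bash
python3 -m handwheel '[0,0,0,0,0,4,0,0,0,0,0,4]'>/dev/null; python3 av.py;python3 av.py
python3 -m handwheel '[0,0,0,0,0,3,0,0,0,0,0,3]'>/dev/null; python3 av.py; python3 av.py
```

```text
psi -81.58 Tz 0.289 +- 0.013 F [ 3.5 -5.6 -0.2] t 28.82
psi -81.58 Tz 0.305 +- 0.008 F [ 3.8 -5.2 -1. ] t 29.12
psi -84.58 Tz 0.343 +- 0.007 F [ 3.5 -5.8 -0.3] t 29.58
psi -84.58 Tz 0.305 +- 0.007 F [ 3.3 -6.1 -0.5] t 29.88
```

```bash
python3 -m handwheel '[0,0,0,0,0,4,0,0,0,0,0,4]'>/dev/null; python3 av.py;python3 av.py;python3 av.py
```

```text
psi -88.57 Tz 0.334 +- 0.015 F [ 3.1 -6.  -0.6] t 30.35
psi -88.57 Tz 0.313 +- 0.013 F [ 3.7 -6.  -0.8] t 30.65
psi -88.58 Tz 0.332 +- 0.012 F [ 3.8 -5.7 -0.6] t 30.95
```

```bash
python3 -m handwheel '[0,0,0,0,0,4,0,0,0,0,0,4]'>/dev/null; python3 av.py;python3 av.py;python3 av.py
```

```text
psi -92.57 Tz 0.359 +- 0.011 F [ 3.5 -5.7 -0.8] t 31.42
psi -92.57 Tz 0.357 +- 0.011 F [ 3.6 -6.3 -1. ] t 31.72
psi -92.57 Tz 0.353 +- 0.011 F [ 3.4 -6.2 -0.7] t 32.02
```

```bash
python3 -m handwheel '[0,0,0,0,0,2,0,0,0,0,0,2]'>/dev/null; python3 av.py;python3 av.py
python3 -m handwheel '[0,0,0,0,0,0,0,0,0,0,0,0,0,0,0,0,0,0,0,0,0,0,0,0]' -0.6
python3 -m handwheel '[0,0,-10,0,0,0,0,0,-30,0,0,0,0,0,-55,0,0,0,0,0,-80,0,0,0,0,0,-80,0,0,0,0,0,-80,0,0,0]'; python3 st.py
python3 - <<'E'
from h import *
snap('wrist','w8.png');snap('side','s8.png')
t=cv2.imread('pics/s8.png')[260:420,180:380];w=cv2.imread('pics/w8.png')[150:390,150:510]
cv2.imwrite('pics/c8.png',np.vstack([cv2.resize(t,(375,300)),cv2.resize(w,(375,250))]))
for n in('wrist','side'):
    p,P,m=cloud(n);hsv=cv2.cvtColor(p,cv2.COLOR_RGB2HSV); H,S=hsv[...,0].astype(int),hsv[...,1];Z=P[...,2]
    A=P[((H<5)|(H>174))&(S>150)&(abs(P[...,0]-.58)<.03)&(abs(P[...,1]-.14)<.03)&(Z>.142)&(Z<.153)]
    print(n,len(A),A.mean(0).round(4),cv2.minAreaRect(A[:,:2].astype(np.float32)))
E
```

```text
psi -94.57 Tz 0.397 +- 0.007 F [ 3.7 -6.3 -0.8] t 32.48
psi -94.57 Tz 0.378 +- 0.012 F [ 3.4 -6.  -0.6] t 32.78
clock: 33.17
position: [0.5782, 0.1401, 0.1211]
eef_rot: [[-0.083, -0.997, -0.0], [-0.997, 0.083, 0.0], [-0.0, 0.0, -1.0]]
wrist_force: [0.2, -0.1, 0.3]
gripper_width: 0.0185
clock: 33.67
position: [0.5787, 0.1401, 0.203]
eef_rot: [[-0.085, -0.996, 0.003], [-0.996, 0.085, 0.0], [-0.001, -0.003, -1.0]]
wrist_force: [-0.2, -0.7, -0.3]
gripper_width: 0.0192
psi -94.86 Tz 0.028 T [0.05 0.04 0.03] F [-0.2 -0.7 -0.3] w 0.0192 p [0.5787 0.1401 0.203 ] t 33.67
wrist 502 [0.5816 0.1388 0.1467] ((0.5809703469276428, 0.13877783715724945), (0.022684266790747643, 0.009339733049273491), 10.828824996948242)
side 140 [0.5792 0.1414 0.1467] ((0.5793597102165222, 0.14051838219165802), (0.02100290358066559, 0.00854300893843174), 8.654245376586914)
```

View pics/c8.png

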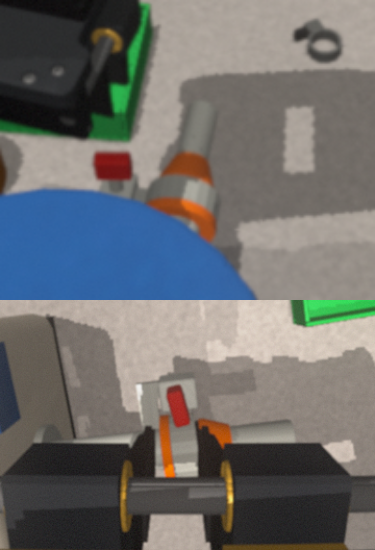

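Run:
```python
from h import *
for n in ('wrist','side'):
    p,P,m=cloud(n);S=cv2.cvtColor(p,cv2.COLOR_RGB2HSV)[...,1];Z=P[...,2]
    M=(S<60)&(P[...,0]>.567)&(P[...,0]<.6)&(abs(P[...,1]-.14)<.02)&(Z>.1085)&(Z<.118);A=P[M]
    c=np.linalg.lstsq(np.c_[A[:,:2]-A[:,:2].mean(0),np.ones(len(A))],A[:,2],rcond=None)[0]
    print(n,len(A),A.mean(0).round(4),cv2.minAreaRect(A[:,:2].astype(np.float32)),'slopes',c.round(3))
    M=(S<60)&(P[...,0]>.52)&(P[...,0]<.556)&(Z>.112)&(Z<.13)&(P[...,1]>.118)&(P[...,1]<.153);A=P[M]
    if len(A)>20:
        print('band top',len(A),A.mean(0).round(4),np.percentile(A,[2,98],axis=0).round(4).tolist())
        for lo in (.524,.530,.536,.542,.548):
            s=A[(A[:,0]>lo)&(A[:,0]<lo+.006)]
            if len(s)>8: print(lo,len(s),'y',np.percentile(s[:,1],[5,50,95]).round(4))
```

```text
wrist 671 [0.5833 0.1376 0.1126] ((0.581099271774292, 0.1386520117521286), (0.022388560697436333, 0.026044132187962532), 3.335127830505371) slopes [-0.014 -0.001  0.113]
band top 1047 [0.5414 0.1372 0.1204] [[0.5225, 0.1288, 0.1152], [0.5555, 0.1455, 0.1234]]
0.524 116 y [0.1305 0.1373 0.1446]
0.53 154 y [0.1301 0.1375 0.1448]
0.536 185 y [0.1298 0.1372 0.1448]
0.542 219 y [0.1293 0.1373 0.1452]
0.548 248 y [0.1287 0.1368 0.1453]
side 131 [0.5773 0.139  0.1138] ((0.5800742506980896, 0.13637007772922516), (0.021633286029100418, 0.01928127184510231), 2.0832607746124268) slopes [0.024 0.04  0.114]
band top 332 [0.5371 0.1371 0.1211] [[0.5207, 0.1295, 0.1155], [0.555, 0.1446, 0.1247]]
0.524 62 y [0.13   0.1366 0.1438]
0.53 56 y [0.1298 0.1375 0.1435]
0.536 59 y [0.1304 0.1376 0.1441]
0.542 51 y [0.1307 0.1373 0.1442]
0.548 50 y [0.1305 0.1374 0.1442]
```

Housing level (slopes under 0.04), square to about 1.3°, band centre about 1 mm off home, key sprung back about 14°. Robot is clear, so I'm handing in.

```bash
python3 -c "
from cell import bot;print(bot.hand_in())"
```

```text
the job is handed in; nothing more can be done
None
```

I took the clamp with the red key off its stand and slid it over the barb to the orange collar. I then set it on the rest arm, tightened the key and let go. The job was handed in at about 34 s; no verdict was reported.

**Fit:** I centred the band by light touches on the thin tube, then slid it on in small steps. It met no resistance until the collar, where the force reached about 5 N against the 30 N limit. The key turned about 98° in all.

**Last checks:**
- **Tightness:** the final torque was about 0.14 Nm above the 0.25 Nm drag, inside the snug range, which suggests about 17 N per pad. That is inferred from torque, as the pad force cannot be measured directly.
- **Position:** the housing is level and the band square to about 1.3°. The band sits about 1 mm short of home; the limit is 3.5 mm.
- **Release:** the key sprang back about 14° when let go, and the gripper was raised clear.
- **Bystanders:** I did not measure them at the end. The robot felt no unexpected contact.

**What disagreed:**
- **Fingertip height:** the fingertips sat about 30 mm higher than I worked out from the tool description. The carry grip therefore held the key's 23 mm length instead of the housing.
- **First key grip:** for the same reason it closed on nothing. I saw this in the picture and the 0.6 mm finger opening, and corrected it before turning the key.
- **Cameras:** the wrist and side views differed by about 2 mm on the key's position.

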